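# Set and start the bench centrifuge

## Robot

A 6-joint arm with a two-finger parallel gripper is mounted at the origin on a cart in front of the work surface, level with it; the furniture and walls round the work are solid. World frame = base frame: x ahead of the robot, y to its left, z up, the work surface at z = 0. Lengths are in mm, angles in rad, forces in N, time in s.
With the tool pointing down it reaches from about 350 to 875 mm from the base axis. Payload 4.2 kg.
Tool frame: the origin (TCP) lies between the finger pads; the fingertips stand 25 mm ahead of it and the grasp point (between the pads) lies 6 mm ahead of it; z points along the fingers, y is the line along which they close (so a half turn about z gives the same grasp; the last joint's range is limited). The gripper opens to 85 mm and grips with 20 to 120 N. Pads are 22 mm wide; open, the fingers measure 114 mm over their backs; the gripper's body (76 mm by 85 mm) begins 54 mm behind the grasp point. The pads swing forward as they close: fully open they stand 13 mm farther back than shut.
Start: joints at [-0.953, 0.385, 0.008, 0, -1.194, -0.259], TCP at [219.484, -585.172, 256.312] pointing down, gripper open.
Joint ranges: [-3.14, 3.14], [-1.21, 2.06], [-1.07, 1.41], [-3.16, 2.05], [-2.99, -0.16], [-3.1, 3.1]. Speed limits (rad/s): [2.79, 2.79, 3.14, 3.14, 3.14, 3.14].

## Interface

Orientations are given as a unit quaternion [x, y, z, w].
In Python, from bench import arm gives the robot as it stands.
- The arm moves only by the shell command python3 -m pendant 'ROWS'. ROWS is JSON, a list of rows, each a list of 7 numbers: the shift along the tool's x, y, z in m, then the turn, a rotation vector about the tool's x, y, z in degrees, then the finger opening in m, from 0 to 0.0854. In form: [[x, y, z, wx, wy, wz, fingers], ...]. A call has 1 to 12 rows; each row shifts and turns the commanded pose from where the row before left it, along the tool's axes as they then stand; what a row does not reach is not made up. A row lasts 1/10 s, in which the tool goes at most 50 mm and 8.59 degrees, less where a joint would pass 70% of its speed; a pose out of reach is approached as far as the arm can. A call is refused whole if a number of a shift passes 0.05 or a number of a turn 8.59, either way. A call with a gripper value outside its range is refused whole. The fingers move at their own pace and stop on an object; the grip force is fixed at half the most. Time passes only in rows, so rows that do not move let the fingers close. It gives the time, the measured TCP pose, the force, the opening and the grip force at its end, in the units of the state.
- arm.read_state(): the state, without advancing time (a new reading comes with each control period).
- arm.get_image(name): name is "side" or "top" or "wrist"; returns a dict with "image" (480x640x3 uint8, red, green, blue), "fx", "fy", "cx", "cy" (pixels), "xyz" and "rotation" of the camera in the world. Camera axes: x right, y down, z forward; pixel columns grow to the right and rows downward; lengths in mm; the calibration is good to about 2 mm. The wrist camera is an equidistant fisheye: a pixel r from the principal point sees the ray r / f radians off the axis. A picture is of the moment at which its call begins. There is no depth.
- arm.job_done(): hands the job in; it is judged then, once.
The state is a dict: "clock": time; "joints": joint angles; "joint_vel": joint speeds; "joint_efforts": joint torques, N m; "position": TCP position; "ee_rot": TCP orientation; "contact_force": force on the tool from outside, world axes, zero at the start; "wrist_torque": the same for the moment, N m; "gripper_width": finger opening in mm; "grasp_force": force on a finger pad.
Only numpy, scipy, OpenCV 4.12 (cv2) and the standard library are available. Lean on these libraries where they do the work, as an engineer would, in place of code of your own. Each camera call takes 0.05 s, during which the arm holds its last target. There are 200 camera calls.

## Task

The tubes are loaded: start the bench centrifuge with your fingertips alone. Push its lid down until it is fully shut and turn the big knurled dial clockwise with a fingertip, click by click, until it has clicked home with its pointer at the tick that ends in a dot. With the lid shut and the dial left at that tick, press the round start button all the way down and let it come up again; do not grasp or lift anything, and leave the small things standing round about where they are.

Things in the scene. Friction and masses are not known exactly. Their poses are not given: they have to be found in the camera images.
- centrifuge: Fixed white bench centrifuge 285 (x) x 240 mm (y); origin: centre of its underside on the desk; x points from its front to its back, y to its left seen from the front, z up. Front: flat control deck, top at z = 60 mm, x = -155 to -30 mm, with dial and start button. Behind it a tub with the rotor, rim at z = 100 mm, x = -30 to 130 mm, under the lid.
- dial_center (a point): Centre of the dial's flat top, on its upright axis: x = -94, y = 43, z = 80 mm in the centrifuge's frame. The dial is a black disc 90 mm across (wider than a gripper opens), 20 mm high, knurled rim, white pointer line on top from centre to rim. Dry rubber (friction about 1); a fingertip pressed on its top near the rim with 5 to 15 N and moved along an arc drags it round.
- dial_mark (a point): The round black dot, 11 mm across, printed on the deck at the end of the third tick, 58 mm from the dial's axis. Four short black ticks stand on the deck round the right-hand side of the dial, clockwise from the far end: 30, 60, 90 and 120 degrees to the right of the centrifuge's +x direction; the third, which points straight to the right, is the one with the dot.
- dial (a joint): Dial angle in rad, grows clockwise seen from above: 0 = pointer at the first (far) tick, 0.524 = second, 1.047 = the dotted third, 1.571 = fourth. A sprung detent holds it in each of these positions; turning it takes up to 0.1 N m; let go, it snaps to the nearest position (tipping point half way). Stops just beyond first and fourth. Starts at rest in the first or second position.
- lid_press (a point): Point on the lid's upper face where a finger pushes it down: middle of its width, 15 mm inside its front edge, 145 mm from the hinge line, 22 mm above the lid's underside plane; at x = -16, y = 0, z = 122 mm in the centrifuge's frame when shut. The lid is a white cover 162 x 232 x 20 mm with a round window and a grey lip 70 mm wide, 11 mm long at its front edge.
- lid (a joint): Lid opening in rad: 0 = shut, flat on the tub, cannot go lower; grows as the front edge rises. Hinge line along the centrifuge's y at x = 129, z = 100 mm. Starts between 0.65 and 1.05. The hinge is stiff and holds the lid where it is left, also when shut (no catch); 1 to 8 N on its front part moves it down.
- start_top (a point): Centre of the top of the start button, a plain round button 28 mm across in a low round housing (44 mm across, 12 mm high) on the deck, right of the dial; stands 9 mm proud of the housing when up: x = -94, y = -72, z = 81 mm in the centrifuge's frame; sinks with the button.
- start (a joint): How far the start button is pressed, in m: 0 = up, 0.005 = fully down. A spring lifts it again; 4 N holds it fully down.
- vial_large: Injection vial, 29 mm across, 49 mm tall, standing to the left of the centrifuge; origin at the centre of its underside. Bystander.
- vial_small: Injection vial, 25 mm across, 43 mm tall, standing to the left of the centrifuge; origin at the centre of its underside. Bystander.
- tape_roll: Roll of medical tape lying flat, 67 mm across, 25 mm high, to the left of the centrifuge's front; origin at the centre of its underside. Bystander.
- gauze_pack: Flat gauze pouch, 68 x 95 x 12 mm, to the right of the centrifuge; origin at the centre of its underside. Bystander.
- oximeter: Finger-clip oximeter, 32 x 58 x 30 mm, to the right of the centrifuge's front; origin at the centre of its underside. Bystander.
- carton: Small carton, 61 x 63 x 42 mm, at the left end of the desk in front of the mug; origin at the centre of its underside. Bystander.

How it is judged (in metres and radians):
On the way, in this order (a step that is already met when the one before it is completed fails the run):
1. The lid is shut and the dial rests, let go, at the tick with the dot (value of joint lid below 0.04 rad and value of joint dial between 0.947 and 1.147 rad and contact force between the fingers and dial below 0.2 N), for 0.2 s.
2. The start button is pressed all the way down (value of joint lid below 0.04 rad and value of joint dial between 0.947 and 1.147 rad and value of joint start above 0.004 m), for 0.05 s.
At the end, for the whole second after the job is handed in: The lid is shut (within 0.04 rad), the dial rests in its third position (1.047 within 0.1 rad), the start button has been pressed at least 4 of its 5 mm and is up again, and no loose thing has moved more than 20 mm (value of joint lid below 0.04 rad and value of joint dial between 0.947 and 1.147 rad and value of joint start below 0.001 m); the robot touches nothing.
It fails at once if The start button was pressed while the lid was open or the dial not at the dotted tick (value of joint start above 0.003 m and not (value of joint lid below 0.04 rad and value of joint dial between 0.947 and 1.147 rad)).
It fails at once if A loose bystander was lifted, carried or pushed away (20 mm) (distance of any of vial_large, vial_small, tape_roll, gauze_pack, oximeter, carton from where it was at the start of the episode above 0.02 m).
It also fails if it takes over 54 s, if anything falls off the work surface, if the arm or the gripper's body presses on something with over 40 N, if the wrist force passes 120 N, or if a joint passes its speed limit or range.

## Working session

There is one attempt and no reset: what is moved stays moved. The work goes in short steps, Python scripts to look and compute and a shell command to move; the robot and the scene stay as the last step left them, time stands still between calls to the robot, and variables do not carry over. Pictures are saved under pics/ and viewed, at most 10 in all, crops included, and the job is handed in when it is done.

```bash
ls; mkdir -p pics
python3 - <<'E'
from bench import arm
import cv2
for n in ("top","side"):
    d=arm.get_image(n); cv2.imwrite(f"pics/{n}0.png",d["image"][:,:,::-1])
    print(n,d["fx"],d["fy"],d["cx"],d["cy"],d["xyz"],d["rotation"])
print(arm.read_state())
E
```

```text
pics
top 574.171365731195 574.171365731195 320.6372171856199 240.14273096275278 [ 360.21488896  234.87960115 1247.38097233] [-0.69946962  0.71051361 -0.05468488  0.05405766]
side 531.199970712872 531.199970712872 331.47142932529783 242.83733412643227 [  12.24978936 -267.73526964 1297.58925297] [ 0.8769581  -0.39600886  0.11103084 -0.24858324]
{'clock': 0.1, 'joints': array([-9.53409517e-01,  3.85471235e-01,  6.77198522e-03, -4.29432278e-04,
       -1.19401945e+00, -2.58601721e-01]), 'joint_vel': array([ 0.0002187 , -0.00171197,  0.00236759,  0.0032478 , -0.00016242,
       -0.0006584 ]), 'joint_efforts': array([ 3.90608202e-04, -3.93320274e+01,  1.88929099e+01,  4.19789538e+00,
       -2.59635432e-03,  1.06536748e-05]), 'position': array([ 219.31187218, -584.75205746,  255.34056287]), 'ee_rot': array([-1.78353892e-01,  9.83965917e-01,  9.55098621e-04, -2.26921714e-04]), 'contact_force': array([ 0.1635646 , -0.01864287,  0.53443928]), 'wrist_torque': array([-0.03416215,  0.0344702 , -0.00965602]), 'grasp_force': 0.0, 'gripper_width': 84.97363673711389}
```

View pics/top0.png

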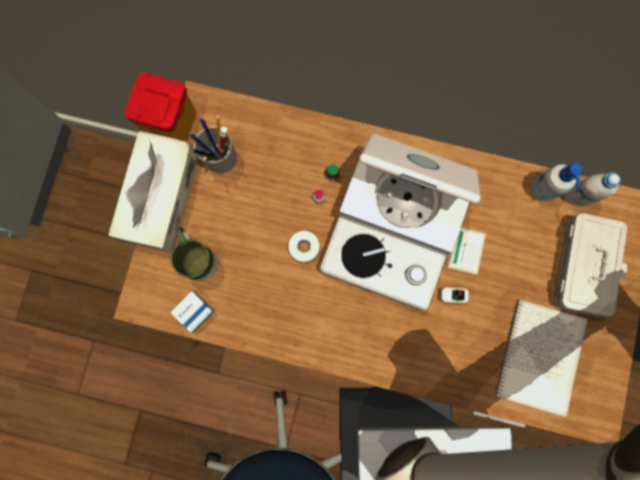

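View pics/side0.png

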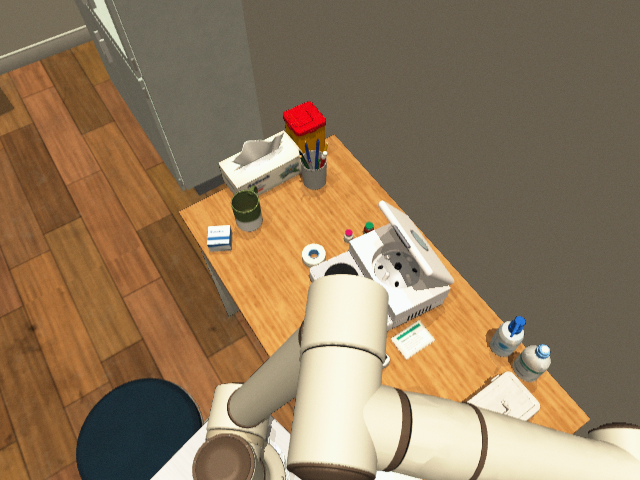

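The top view shows the dial at about (364,256), its pointer towards (386,252), and the start button at (415,274). The lid is open, with its front edge at (370,140)-(480,195). In the side view the arm hides the deck. Next I measure from the top view.

```bash
cat > h.py <<'E'
import numpy as np, cv2
from scipy.spatial.transform import Rotation as R
from bench import arm
def ray(d,p):
    p=np.atleast_2d(p).astype(float)
    v=np.c_[(p[:,0]-d["cx"])/d["fx"],(p[:,1]-d["cy"])/d["fy"],np.ones(len(p))]
    return R.from_quat(d["rotation"]).apply(v)
def onplane(d,p,z):
    r=ray(d,p); return d["xyz"]+r*((z-d["xyz"][2])/r[:,2])[:,None]
def proj(d,P):
    c=R.from_quat(d["rotation"]).inv().apply(np.atleast_2d(P)-d["xyz"])
    return np.c_[c[:,0]/c[:,2]*d["fx"]+d["cx"],c[:,1]/c[:,2]*d["fy"]+d["cy"]]
E
python3 - <<'E'
from h import *
d=arm.get_image("top"); im=d["image"]
print("base px",proj(d,[[0,0,0],[500,0,0],[500,300,0]]).round())
g=im.max(axis=2)
m=(g<60).astype(np.uint8); n,l,s,c=cv2.connectedComponentsWithStats(m)
for i in range(1,n):
    if 310<c[i][0]<450 and 210<c[i][1]<310 and s[i][4]>3: print("dark",s[i],c[i].round(1),onplane(d,c[i],60).round(1))
x0,y0=310,120
cr=cv2.resize(im[y0:y0+200,x0:x0+200],None,fx=3,fy=3,interpolation=cv2.INTER_CUBIC)
cv2.imwrite("pics/crop.png",cr[:,:,::-1])
E
```

```text
base px [[438. 505.]
 [427. 263.]
 [290. 265.]]
dark [388 209   3   3   8] [389.1 210.1] [[606.3  86.9  60. ]]
dark [418 213   3   4   9] [419.1 214.7] [[595.5  24.1  60. ]]
dark [ 343  235   42   42 1272] [362.2 255.7] [[510.3 146.3  60. ]]
```

View pics/crop.png

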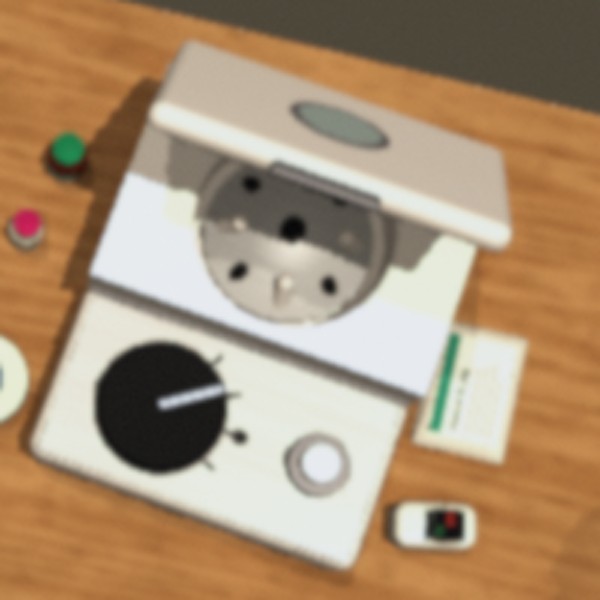

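The crop (offset 310,120, scale 3) shows these positions:
- **Dial:** centre at crop (161,407).
- **Pointer:** at the second tick, (232,390).
- **Dot:** (239,437).
- **Button top:** about (324,463).
- **Lid:** the front bottom edge at the lip is about (328,178).

The dial therefore needs one click of 30° clockwise. Next I compute the frame.

```bash
cat > frame.py <<'E'
from h import *
d=arm.get_image("top"); im=d["image"]; g=im.max(axis=2)
m=(g<60).astype(np.uint8); m[:, :340]=0; m[:232]=0; m[285:]=0; m[:,387:]=0
c=max(cv2.findContours(m,0,1)[0],key=cv2.contourArea)
(dx,dy),rad=cv2.minEnclosingCircle(c)
w=255-cv2.cvtColor(im,7)[261:271,386:395].astype(float); w=np.clip(w-140,0,None)
yy,xx=np.mgrid[261:271,386:395]; dot=np.array([(w*xx).sum(),(w*yy).sum()])/w.sum()
D=onplane(d,(dx,dy),78)[0]; M=onplane(d,dot,60)[0]; B=onplane(d,(310+324/3,120+463/3),81)[0]
print("dial px",dx,dy,rad,"dot",dot); print(D,M,B,np.hypot(*(D-M)[:2]),np.hypot(*(D-B)[:2]))
# model pts in centrifuge frame: dial(-94,43) dot(-94,-15) start(-94,-72)
P=np.array([[-94,43],[-94,-15],[-94,-72]]);Q=np.array([D,M,B])[:,:2]
r=R.align_vectors(np.c_[Q-Q.mean(0),np.zeros(3)],np.c_[P-P.mean(0),np.zeros(3)])[0]
yaw=r.as_euler("xyz")[2]; C=np.array([[np.cos(yaw),-np.sin(yaw)],[np.sin(yaw),np.cos(yaw)]])
t=Q.mean(0)-C@P.mean(0)
E
cat > a.py <<'E'
from frame import *
W=lambda x,y,z:np.r_[C@[x,y]+t,z]
print("yaw",yaw,np.degrees(yaw),"t",t,"resid",(Q-(P@C.T+t)).round(1).tolist())
print("check corners px", proj(d,[W(-155,120,60),W(-155,-120,60),W(-30,-120,100),W(-30,120,100)]).round(1).tolist())
for th in np.arange(.65,1.06,.05): print(round(th,2),proj(d,[W(129-160*np.cos(th),0,100+160*np.sin(th)),W(129-160*np.cos(th),0,100+160*np.sin(th))])[0].round(1), "press",W(129-145*np.cos(th)+22*np.sin(th),0,100+145*np.sin(th)+22*np.cos(th)).round(0))
print("shut",W(-16,0,122)); s=arm.read_state(); print(R.from_quat(s["ee_rot"]).as_matrix().round(3), s["clock"])
E
python3 a.py
```

```text
dial px 362.9495544433594 255.2568817138672 21.2285213470459 dot [389.35     265.159375]
[508.89478234 146.06407794  78.        ] [489.5841544   90.38770923  60.        ] [467.60705317  35.23673272  81.        ] 58.930114411069425 118.2682418424987
yaw -0.3565473520628108 -20.428658469764144 t [581.90270235  71.49724675] resid [[0.1, 1.5], [1.0, 0.1], [-1.1, -1.6]]
check corners px [[318.4, 271.6], [428.5, 310.5], [451.2, 251.0], [338.9, 212.0]]
0.65 [406.7 207. ] press [607.  62. 205.]
0.7 [408.  203.8] press [612.  60. 210.]
0.75 [409.4 200.4] press [617.  58. 215.]
0.8 [410.8 196.9] press [623.  56. 219.]
0.85 [412.3 193.3] press [629.  54. 223.]
0.9 [413.8 189.6] press [634.  52. 227.]
0.95 [415.3 185.7] press [641.  50. 231.]
1.0 [416.8 181.7] press [647.  47. 234.]
1.05 [418.4 177.7] press [653.  45. 237.]
shut [566.908982    77.08189983 122.        ]
[[-0.936 -0.351 -0.001]
 [-0.351  0.936  0.001]
 [ 0.     0.001 -1.   ]] 0.2frame.py:12: UserWarning: Optimal rotation is not uniquely or poorly defined for the given sets of vectors.
  r=R.align_vectors(np.c_[Q-Q.mean(0),np.zeros(3)],np.c_[P-P.mean(0),np.zeros(3)])[0]
```

```bash
python3 -m pendant '[[-0.018,0.012,-0.008,0,0,0,0],[-0.036,0.0235,-0.008,0,0,0,0],[-0.036,0.0235,-0.008,0,0,0,0],[-0.036,0.0235,-0.008,0,0,0,0],[-0.036,0.0235,-0.008,0,0,0,0],[-0.036,0.0235,-0.005,0,0,0,0],[-0.036,0.0235,0,0,0,0,0],[-0.036,0.0235,0,0,0,0,0],[-0.036,0.0235,0,0,0,0,0],[-0.036,0.0235,0,0,0,0,0],[-0.036,0.0235,0,0,0,0,0],[-0.036,0.0235,0,0,0,0,0]]'
python3 -m pendant '[[-0.036,0.0235,0,0,0,0,0],[-0.036,0.0235,0,0,0,0,0],[-0.036,0.0235,0,0,0,0,0],[-0.036,0.0235,0,0,0,0,0],[-0.036,0.0235,0,0,0,0,0],[-0.018,0.012,0,0,0,0,0],[0,0,0,0,0,0,0],[0,0,0,0,0,0,0]]'
```

```text
clock: 1.4
position: [512.8, -184.9, 301.3]
ee_rot: [-0.179, 0.984, 0.0, 0.0]
contact_force: [1.0, 0.5, -0.0]
gripper_width: 0.0
grasp_force: 0.0
clock: 2.2
position: [651.9, 4.5, 300.6]
ee_rot: [-0.179, 0.984, -0.0, -0.001]
contact_force: [-0.1, 0.4, 0.0]
gripper_width: -0.2
grasp_force: 0.0
```

```bash
python3 -m pendant '[[-0.016,0.0115,0,0,0,0,0],[-0.016,0.0115,0,0,0,0,0],[0,0,0,0,0,8.2,0],[0,0,0,0,0,8.2,0],[0,0,0,0,0,8.2,0],[0,0,0,0,0,8.2,0],[0,0,0,0,0,8.2,0],[0,0,0,0,0,0,0],[0,0,0,0,0,0,0]]'
cat > w.py <<'E'
from h import *
# frame fixed: yaw -20.43 deg
yaw=-0.3565;C=np.array([[np.cos(yaw),-np.sin(yaw)],[np.sin(yaw),np.cos(yaw)]]);t=np.array([581.9,71.5])
def loc():
    s=arm.read_state();m=R.from_quat(s["ee_rot"]).as_matrix()
    tip=s["position"]+25*m[:,2]
    print("tip in cent",np.r_[C.T@(tip[:2]-t),tip[2]].round(1),"toolx in cent",(C.T@m[:2,0]).round(3),"F",s["contact_force"].round(1),s["clock"])
if __name__=="__main__": loc()
E
python3 w.py
python3 - <<'E'
from h import *
d=arm.get_image("side"); cv2.imwrite("pics/s1.png",cv2.resize(d["image"][180:360,270:510],None,fx=3,fy=3)[:,:,::-1])
E
```

```text
clock: 3.1
position: [673.5, 36.0, 301.7]
ee_rot: [0.177, 0.984, 0.0, 0.0]
contact_force: [-0.1, 1.1, 0.1]
gripper_width: 0.0
grasp_force: 0.0
tip in cent [ 98.2  -1.3 276.7] toolx in cent [-1.    -0.002] F [-0.1  1.1  0.1] 3.1
```

View pics/s1.png

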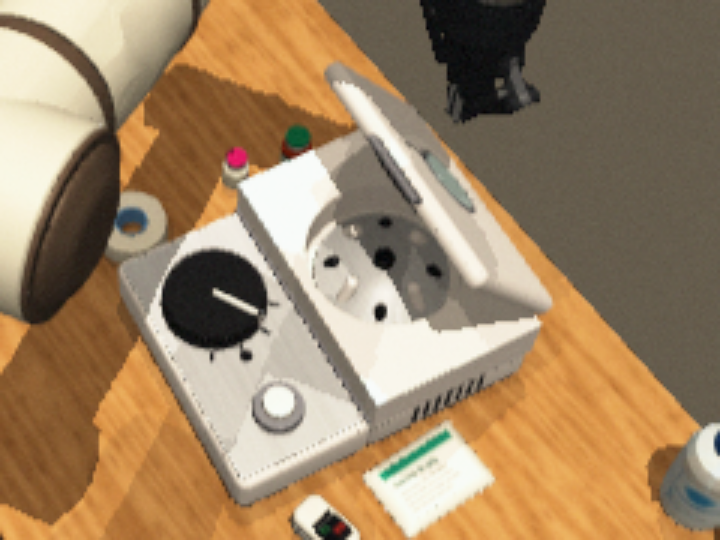

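```bash
python3 -m pendant '[[0,0,0.018,0,0,0,0],[0,0,0.018,0,0,0,0],[0.011,0,0.003,0,0,0,0],[0.01,0,0.005,0,0,0,0],[0.01,0,0.005,0,0,0,0],[0.009,0,0.006,0,0,0,0],[0.009,0,0.006,0,0,0,0],[0.008,0,0.0075,0,0,0,0],[0.008,0,0.0075,0,0,0,0]]'; python3 w.py
python3 -m pendant '[[0.007,0,0.009,0,0,0,0],[0.007,0,0.009,0,0,0,0],[0.0055,0,0.009,0,0,0,0],[0.0055,0,0.009,0,0,0,0],[0.004,0,0.0105,0,0,0,0],[0.004,0,0.0105,0,0,0,0],[0.0025,0,0.0085,0,0,0,0],[0.0025,0,0.0065,0,0,0,0]]'; python3 w.py
```

```text
clock: 4.05
position: [613.0, 59.9, 225.7]
ee_rot: [0.177, 0.984, 0.0, 0.001]
contact_force: [0.5, 0.3, 0.9]
gripper_width: -0.3
grasp_force: 0.9
tip in cent [ 33.2  -0.  200.7] toolx in cent [-1.    -0.001] F [0.5 0.3 0.9] 4.05
clock: 4.85
position: [577.1, 72.8, 152.2]
ee_rot: [0.177, 0.984, -0.0, -0.0]
contact_force: [0.8, 0.1, 2.0]
gripper_width: 0.4
grasp_force: 0.6
tip in cent [ -4.9  -0.4 127.2] toolx in cent [-1.  0.] F [0.8 0.1 2. ] 4.85
```

```bash
python3 -m pendant '[[0,0,0.002,0,0,0,0],[0,0,0.002,0,0,0,0],[0,0,0.001,0,0,0,0],[0,0,0,0,0,0,0]]'; python3 w.py; python3 -m pendant '[[0,0,0.001,0,0,0,0],[0,0,0.001,0,0,0,0],[0,0,0,0,0,0,0]]'; python3 w.py
```

```text
clock: 5.25
position: [577.5, 72.9, 148.2]
ee_rot: [0.178, 0.984, 0.0, -0.0]
contact_force: [0.2, 0.1, 0.5]
gripper_width: -0.0
grasp_force: 0.0
tip in cent [ -4.6  -0.2 123.2] toolx in cent [-1.  0.] F [0.2 0.1 0.5] 5.25
clock: 5.55
position: [577.5, 73.0, 147.1]
ee_rot: [0.177, 0.984, 0.0, 0.0]
contact_force: [-1.4, 0.1, 4.7]
gripper_width: -0.0
grasp_force: 2.3
tip in cent [-4.600e+00 -1.000e-01  1.221e+02] toolx in cent [-1.  0.] F [-1.4  0.1  4.7] 5.55
```

```bash
python3 -m pendant '[[0,0,0.001,0,0,0,0],[0,0,0.001,0,0,0,0],[0,0,0,0,0,0,0]]'; python3 w.py; python3 -m pendant '[[0,0,0.001,0,0,0,0],[0,0,0.001,0,0,0,0],[0,0,0,0,0,0,0]]'; python3 w.py
```

```text
clock: 5.85
position: [577.6, 73.0, 147.0]
ee_rot: [0.177, 0.984, -0.0, 0.001]
contact_force: [-6.0, 1.1, 13.1]
gripper_width: 0.1
grasp_force: 6.7
tip in cent [-4.60e+00 -1.00e-01  1.22e+02] toolx in cent [-1.    -0.001] F [-6.   1.1 13.1] 5.85
clock: 6.15
position: [577.6, 73.1, 146.9]
ee_rot: [0.177, 0.984, -0.0, 0.001]
contact_force: [-10.1, 0.5, 21.9]
gripper_width: -0.0
grasp_force: 11.0
tip in cent [-4.500e+00 -1.000e-01  1.219e+02] toolx in cent [-1.    -0.001] F [-10.1   0.5  21.9] 6.15
```

```bash
python3 -m pendant '[[0,0,-0.01,0,0,0,0],[0,0,-0.01,0,0,0,0],[0.03,0.011,0,0,0,0,0],[0.03,0.011,0,0,0,0,0],[0.03,0.011,0,0,0,0,0],[0.03,0.010,0,0,0,0,0],[0,0,0.015,0,0,0,0],[0,0,0.015,0,0,0,0],[0,0,0.015,0,0,0,0],[0,0,0,0,0,0,0],[0,0,0,0,0,0,0]]'; python3 w.py
python3 - <<'E'
from h import *
d=arm.get_image("top"); cv2.imwrite("pics/t2.png",cv2.resize(d["image"][120:320,310:510],None,fx=3,fy=3,interpolation=2)[:,:,::-1])
E
```

```text
clock: 7.25
position: [480.3, 155.2, 117.4]
ee_rot: [0.177, 0.984, -0.0, -0.0]
contact_force: [-0.2, -0.0, 0.2]
gripper_width: -0.1
grasp_force: 0.0
tip in cent [-124.4   43.    92.4] toolx in cent [-1.  0.] F [-0.2 -0.   0.2] 7.25
```

View pics/t2.png

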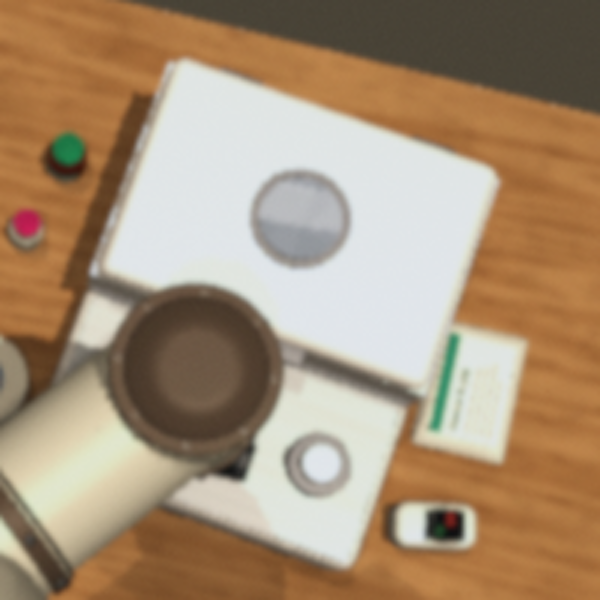

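The top view shows the lid lying flat, with its window at (300,219). The arm is over the dial at (195,370). I lower onto the dial top, expecting it at z = 80.

```bash
python3 -m pendant '[[0,0,0.006,0,0,0,0],[0,0,0.004,0,0,0,0],[0,0,0.002,0,0,0,0],[0,0,0.001,0,0,0,0],[0,0,0.001,0,0,0,0],[0,0,0,0,0,0,0]]'; python3 w.py
```

```text
clock: 7.9
position: [480.0, 155.4, 104.9]
ee_rot: [0.177, 0.984, 0.0, 0.0]
contact_force: [-4.7, 0.8, 10.8]
gripper_width: 0.2
grasp_force: 5.6
tip in cent [-124.7   43.    79.9] toolx in cent [-1. -0.] F [-4.7  0.8 10.8] 7.9
```

```bash
python3 -m pendant '[[-0.00016,0.00314,0,0,0,6,0],[-0.00016,0.00314,0,0,0,6,0],[-0.00016,0.00314,0,0,0,6,0]]'; python3 w.py;  python3 -m pendant '[[-0.00016,0.00314,0,0,0,6,0],[-0.00016,0.00314,0,0,0,6,0],[0,0,0,0,0,0,0]]'; python3 w.py
```

```text
clock: 8.2
position: [483.7, 161.9, 104.9]
ee_rot: [0.331, 0.944, -0.002, -0.001]
contact_force: [-4.9, -5.1, 13.6]
gripper_width: 0.2
grasp_force: 6.8
tip in cent [-123.6   50.3   79.9] toolx in cent [-0.95   0.313] F [-4.9 -5.1 13.6] 8.2
clock: 8.5
position: [487.7, 166.2, 104.8]
ee_rot: [0.426, 0.905, -0.003, -0.001]
contact_force: [-5.4, -4.7, 14.9]
gripper_width: -0.1
grasp_force: 7.6
tip in cent [-121.4   55.7   79.8] toolx in cent [-0.867  0.499] F [-5.4 -4.7 14.9] 8.5
```

```bash
python3 -m pendant '[[0,0,-0.01,0,0,0,0],[0,0,-0.015,0,0,0,0],[0,0,-0.01,0,0,-7.5,0],[0,0,0,0,0,-7.5,0],[0,0,0,0,0,-7.5,0],[0,0,0,0,0,-7.5,0],[-0.007,-0.032,0,0,0,0,0],[-0.007,-0.032,0,0,0,0,0],[-0.007,-0.032,0,0,0,0,0],[-0.007,-0.031,0,0,0,0,0],[0,0,0,0,0,0,0],[0,0,0,0,0,0,0]]'; python3 w.py
python3 - <<'E'
from h import *
a=[arm.get_image(n)["image"] for n in("top","side")]
cv2.imwrite("pics/t3.png",np.hstack([cv2.resize(a[0][200:320,310:450],None,fx=2.8,fy=2.8,interpolation=2),cv2.resize(a[1][210:330,300:440],None,fx=2.8,fy=2.8,interpolation=2)])[:,:,::-1])
E
```

```text
clock: 9.7
position: [471.3, 38.7, 138.7]
ee_rot: [0.178, 0.984, 0.0, 0.001]
contact_force: [0.8, 1.1, 0.5]
gripper_width: -0.0
grasp_force: 0.0
tip in cent [-92.2 -69.3 113.7] toolx in cent [-1.     0.002] F [0.8 1.1 0.5] 9.7
```

View pics/t3.png

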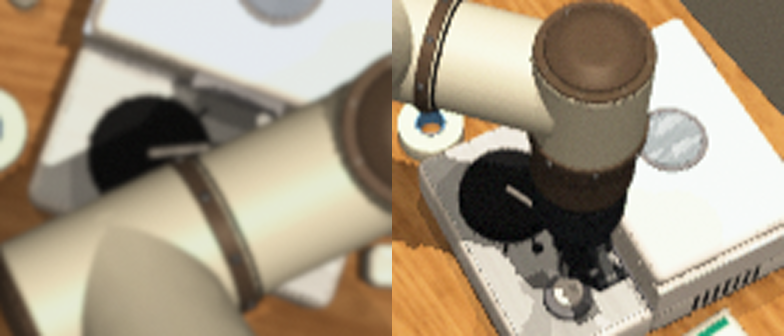

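The side view shows the lid shut and the pointer running (508,187)→(535,207). In the top view it runs (150,154)→(205,148). I measure its angle numerically.

```bash
cat > ptr.py <<'E'
from w import *
def W(x,y,z): return np.r_[C@[x,y]+t,z]
for n in("top","side"):
    d=arm.get_image(n); g=cv2.cvtColor(d["image"],7).astype(float)
    def samp(r,a): 
        p=proj(d,W(-94+r*np.cos(a),43-r*np.sin(a),80))[0]
        return cv2.getRectSubPix(g.astype(np.float32),(1,1),tuple(map(float,p)))[0,0]
    for r in (15,22,30):
        v=[int(samp(r,np.radians(a))) for a in range(0,151,10)]; print(n,r,v)
E
python3 ptr.py
```

```text
top 15 [12, 13, 12, 21, 49, 87, 100, 72, 47, 44, 68, 100, 116, 121, 122, 118]
top 22 [10, 12, 11, 11, 15, 62, 110, 68, 50, 46, 55, 113, 153, 158, 157, 155]
top 30 [12, 12, 12, 12, 11, 27, 99, 57, 63, 54, 55, 87, 172, 180, 181, 178]
side 15 [16, 17, 16, 17, 37, 117, 123, 62, 16, 13, 12, 11, 16, 14, 15, 12]
side 22 [13, 12, 13, 17, 16, 63, 138, 42, 17, 15, 15, 14, 13, 15, 15, 17]
side 30 [29, 31, 29, 21, 16, 12, 20, 31, 17, 13, 14, 14, 12, 18, 16, 17]
```

Both views put the pointer at 60°, so it is still on the second tick. I retry from the dial's left side with a larger radius and a longer sweep, watching the pointer as it turns.

```bash
python3 -m pendant '[[0.003,0.036,0,0,0,0,0],[0.003,0.036,0,0,0,0,0],[0.003,0.036,0,0,0,0,0],[0.002,0.037,0,0,0,0,0],[0,0,0,0,0,-7.5,0],[0,0,0.012,0,0,-7.5,0],[0,0,0.013,0,0,0,0],[0,0,0,0,0,0,0]]'; python3 w.py; python3 -m pendant '[[0,0,0.005,0,0,0,0],[0,0,0.003,0,0,0,0],[0,0,0.002,0,0,0,0],[0,0,0.0015,0,0,0,0],[0,0,0,0,0,0,0]]'; python3 w.py;python3 ptr.py
```

```text
clock: 10.7
position: [510.1, 179.2, 111.5]
ee_rot: [0.047, 0.999, -0.001, -0.002]
contact_force: [-0.3, -0.3, -0.4]
gripper_width: -0.2
grasp_force: 0.0
tip in cent [-105.    75.7   86.5] toolx in cent [-0.966 -0.259] F [-0.3 -0.3 -0.4] 10.7
clock: 11.2
position: [512.2, 179.3, 104.8]
ee_rot: [0.047, 0.999, 0.001, 0.001]
contact_force: [-4.3, -1.2, 13.0]
gripper_width: 0.5
grasp_force: 6.8
tip in cent [-102.9   76.7   79.8] toolx in cent [-0.966 -0.259] F [-4.3 -1.2 13. ] 11.2
top 15 [88, 85, 85, 83, 81, 80, 72, 53, 32, 21, 20, 20, 20, 20, 19, 19]
top 22 [85, 90, 82, 80, 79, 60, 29, 19, 17, 19, 20, 20, 19, 20, 20, 20]
top 30 [62, 82, 106, 90, 73, 74, 51, 31, 22, 19, 20, 19, 20, 20, 19, 19]
side 15 [13, 15, 19, 26, 49, 194, 224, 128, 30, 26, 26, 28, 30, 29, 27, 27]
side 22 [19, 24, 30, 29, 28, 72, 237, 101, 30, 26, 27, 27, 26, 25, 24, 27]
side 30 [30, 28, 28, 28, 29, 28, 208, 77, 28, 22, 26, 29, 26, 29, 24, 28]
```

```bash
python3 -m pendant '[[-0.0036,-0.0002,0,0,0,6,0],[-0.0036,-0.0002,0,0,0,6,0],[-0.0036,-0.0002,0,0,0,6,0]]'; python3 w.py; python3 ptr.py | grep side; python3 -m pendant '[[-0.0036,-0.0002,0,0,0,6,0],[-0.0036,-0.0002,0,0,0,6,0]]'; python3 w.py; python3 ptr.py | grep side
```

```text
clock: 11.6
position: [521.3, 177.0, 104.9]
ee_rot: [0.205, 0.979, 0.001, 0.0]
contact_force: [-11.1, 4.7, 17.9]
gripper_width: 0.0
grasp_force: 8.5
tip in cent [-93.6  77.8  79.9] toolx in cent [-0.998  0.056] F [-11.1   4.7  17.9] 11.6
side 15 [20, 13, 10, 21, 22, 43, 169, 220, 135, 41, 27, 30, 30, 28, 28, 27]
side 22 [29, 26, 32, 31, 31, 29, 52, 235, 119, 27, 24, 27, 25, 27, 27, 29]
side 30 [30, 29, 29, 29, 31, 30, 31, 213, 105, 23, 27, 25, 25, 25, 27, 26]
clock: 11.9
position: [529.4, 173.1, 104.9]
ee_rot: [0.306, 0.952, 0.001, 0.002]
contact_force: [-5.1, 1.5, 12.8]
gripper_width: -0.0
grasp_force: 6.5
tip in cent [-84.5  77.   79.9] toolx in cent [-0.965  0.262] F [-5.1  1.5 12.8] 11.9
side 15 [24, 22, 23, 24, 26, 25, 28, 125, 218, 146, 40, 27, 29, 26, 27, 27]
side 22 [24, 23, 27, 25, 25, 21, 28, 28, 185, 140, 28, 26, 26, 27, 27, 28]
side 30 [27, 27, 28, 30, 31, 34, 25, 25, 105, 171, 28, 28, 28, 26, 27, 25]
```

The pointer is now at about 84°. I turn a little more, then lift off and move clear towards the button.

```bash
python3 -m pendant '[[-0.0036,-0.0002,0,0,0,6,0],[0,0,0,0,0,0,0]]'; python3 ptr.py | grep side; python3 -m pendant '[[0,0,-0.01,0,0,0,0],[0,0,-0.015,0,0,0,0],[0,0,-0.01,0,0,-7,0],[0,0,0,0,0,-7,0],[0,0,0,0,0,-7,0],[0,0,0,0,0,0,0]]'; python3 w.py; python3 ptr.py | grep side
```

```text
clock: 12.2
position: [532.2, 171.1, 104.9]
ee_rot: [0.354, 0.935, 0.002, 0.002]
contact_force: [-2.6, -0.5, 11.3]
gripper_width: -0.3
grasp_force: 5.6
side 15 [25, 27, 26, 24, 21, 26, 26, 51, 168, 200, 87, 27, 25, 26, 25, 26]
side 22 [25, 23, 22, 24, 22, 24, 28, 25, 83, 223, 66, 29, 25, 26, 23, 27]
side 30 [28, 31, 28, 27, 25, 26, 25, 26, 31, 232, 44, 27, 26, 25, 26, 25]
clock: 12.9
position: [530.8, 170.3, 137.3]
ee_rot: [0.178, 0.984, 0.0, 0.0]
contact_force: [0.5, 0.2, 0.2]
gripper_width: -0.3
grasp_force: 0.0
tip in cent [-82.4  74.7 112.3] toolx in cent [-1.     0.001] F [0.5 0.2 0.2] 12.9
side 15 [16, 19, 25, 27, 29, 28, 30, 117, 234, 186, 45, 26, 26, 29, 27, 26]
side 22 [12, 17, 28, 27, 29, 26, 28, 29, 160, 216, 36, 27, 26, 27, 27, 28]
side 30 [21, 28, 29, 31, 31, 24, 25, 26, 34, 219, 31, 27, 28, 26, 28, 23]
```

```bash
python3 -m pendant '[[0.003,-0.037,0,0,0,0,0],[0.003,-0.037,0,0,0,0,0],[0.003,-0.037,0,0,0,0,0],[0.003,-0.036,0,0,0,0,0],[0,0,0,0,0,0,0],[0,0,0,0,0,0,0]]'; python3 w.py; python3 ptr.py;  python3 - <<'E'
from h import *
a=arm.get_image("side")["image"]
cv2.imwrite("pics/t4.png",cv2.resize(a[200:340,290:450],None,fx=4,fy=4,interpolation=2)[:,:,::-1])
E
```

```text
clock: 13.6
position: [468.2, 36.2, 137.2]
ee_rot: [0.179, 0.984, 0.0, 0.0]
contact_force: [0.3, -0.2, -0.8]
gripper_width: 0.1
grasp_force: 0.0
tip in cent [-94.2 -72.8 112.2] toolx in cent [-1.     0.003] F [ 0.3 -0.2 -0.8] 13.6
top 15 [11, 11, 11, 11, 10, 12, 18, 48, 91, 97, 65, 40, 43, 48, 47, 42]
top 22 [12, 11, 11, 12, 12, 11, 12, 18, 50, 54, 53, 103, 125, 130, 131, 125]
top 30 [13, 13, 13, 10, 12, 10, 13, 13, 34, 46, 50, 114, 161, 165, 165, 162]
side 15 [17, 16, 13, 13, 16, 16, 13, 67, 148, 116, 25, 10, 12, 13, 10, 12]
side 22 [16, 13, 16, 16, 14, 17, 16, 15, 96, 134, 17, 15, 13, 14, 15, 15]
side 30 [25, 28, 28, 28, 22, 14, 12, 18, 20, 138, 12, 16, 13, 14, 13, 13]
```

View pics/t4.png

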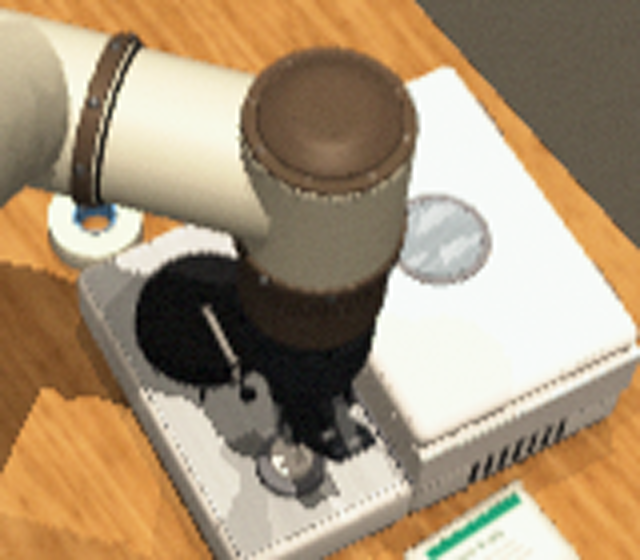

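The pointer (205,307)→(237,365) now points at the dot (248,392), and the lid is shut. I press the button.

```bash
python3 -m pendant '[[0,0,0.012,0,0,0,0],[0,0,0.012,0,0,0,0],[0,0,0.005,0,0,0,0],[0,0,0.003,0,0,0,0],[0,0,0.003,0,0,0,0],[0,0,0.002,0,0,0,0],[0,0,0,0,0,0,0]]'; python3 w.py; python3 -m pendant '[[0,0,0.001,0,0,0,0],[0,0,0.001,0,0,0,0],[0,0,0,0,0,0,0]]'; python3 w.py
```

```text
clock: 14.45
position: [468.3, 37.2, 101.0]
ee_rot: [0.177, 0.984, 0.0, 0.0]
contact_force: [-4.4, 1.3, 8.2]
gripper_width: 0.3
grasp_force: 4.3
tip in cent [-94.5 -71.8  76. ] toolx in cent [-1. -0.] F [-4.4  1.3  8.2] 14.45
clock: 14.75
position: [468.4, 37.2, 100.7]
ee_rot: [0.177, 0.984, 0.0, 0.001]
contact_force: [-8.6, 3.0, 22.2]
gripper_width: 0.2
grasp_force: 10.9
tip in cent [-94.4 -71.8  75.7] toolx in cent [-1.    -0.001] F [-8.6  3.  22.2] 14.75
```

The button is bottomed: the tip is at z = 75.7 and the force has risen to 22 N. I lift straight up, move clear and check.

```bash
python3 -m pendant '[[0,0,-0.01,0,0,0,0],[0,0,-0.02,0,0,0,0],[0,0,-0.04,0,0,0,0],[0,0,-0.04,0,0,0,0],[0,-0.035,-0.03,0,0,0,0],[0,-0.04,-0.02,0,0,0,0],[0,-0.045,0,0,0,0,0],[0,-0.045,0,0,0,0,0],[0,-0.045,0,0,0,0,0],[0,-0.045,0,0,0,0,0],[0,0,0,0,0,0,0],[0,0,0,0,0,0,0]]'; python3 w.py; python3 ptr.py;  python3 - <<'E'
from h import *
a=arm.get_image("top")["image"]
cv2.imwrite("pics/t5.png",cv2.resize(a[120:340,160:510],None,fx=2.2,fy=2.2,interpolation=2)[:,:,::-1])
E
```

```text
clock: 15.95
position: [378.7, -203.2, 258.0]
ee_rot: [0.179, 0.984, 0.0, 0.0]
contact_force: [0.1, -0.0, -0.3]
gripper_width: 0.1
grasp_force: 0.0
tip in cent [ -94.5 -328.3  233. ] toolx in cent [-1.     0.003] F [ 0.1 -0.  -0.3] 15.95
top 15 [26, 25, 25, 26, 26, 28, 40, 99, 177, 192, 126, 50, 27, 25, 26, 26]
top 22 [26, 26, 25, 26, 26, 25, 27, 38, 130, 196, 101, 28, 25, 26, 24, 25]
top 30 [26, 26, 26, 25, 27, 26, 27, 25, 75, 197, 65, 25, 26, 26, 24, 25]
side 15 [229, 228, 228, 228, 227, 227, 227, 227, 226, 226, 225, 225, 225, 225, 225, 227]
side 22 [230, 228, 228, 227, 226, 225, 222, 222, 223, 222, 221, 222, 222, 223, 224, 225]
side 30 [229, 227, 227, 226, 223, 219, 219, 216, 215, 215, 216, 216, 217, 221, 222, 223]
```

View pics/t5.png

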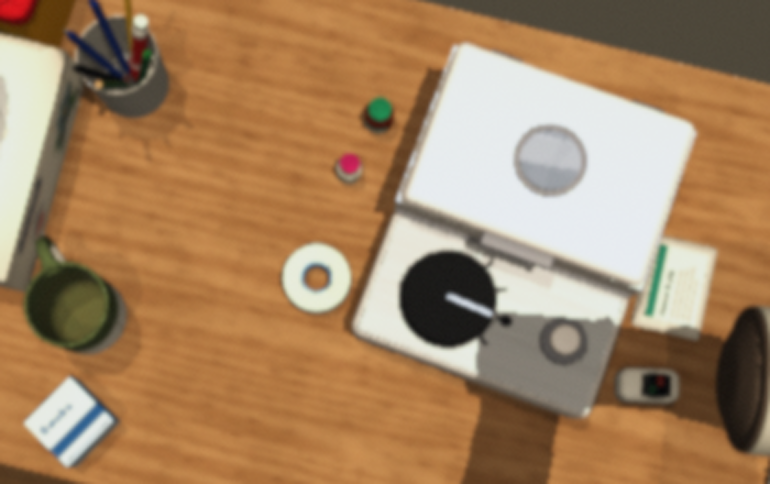

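The lid is shut, the pointer (450,296)→(490,314) is at the dot (505,320), the button is clear, and the bystanders are where they were.

```bash
python3 -c "from bench import arm; print(arm.job_done())"
```

```text
the job is handed in; nothing more can be done
None
```

The job is handed in: the lid is shut, the dial rests at the dotted tick after a second try at turning it, the start button was pressed to its stop and let go, and the bystanders look undisturbed; no verdict came back.

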